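# Put the worn-plate tin away and hold up the notched welding filter

## Robot

A 6-joint arm with a two-finger parallel gripper is mounted at the origin on the work surface. World frame = base frame: x ahead of the robot, y to its left, z up, the work surface at z = 0. Lengths are in m, angles in rad, forces in N, time in s.
With the tool pointing down it reaches from about 0.4 to 0.825 m from the base axis. Payload 7 kg.
Tool frame: the origin (TCP) lies on the mounting face of the last link; the fingertips stand arm.tcp_to_tips ahead of it and the grasp point (between the pads) lies 159 mm ahead of it (arm.tcp_to_tips is the distance from the TCP to the fingertips, in m); z points along the fingers, y is the direction in which the jaws open and shut (so a half turn about z gives the same grasp; the last joint's range is limited). The gripper opens to 88 mm and grips with 3 to 60 N. Pads are 19 mm wide; open, the fingers measure 130 mm over their backs; the gripper's body (78 mm by 193 mm) begins 47 mm behind the grasp point.
Start: joints at [-1.001, 0.359, 0.012, 0, -1.224, -0.288], TCP at [0.188, -0.648, 0.405] pointing down, gripper open.
Joint ranges: [-3.07, 3.07], [-1.43, 2.12], [-1.02, 1.25], [-3.03, 1.67], [-3.05, -0], [-3.03, 3.03]. Speed limits (rad/s): [2.39, 2.39, 3.01, 3.14, 3.14, 3.14].

## Interface

Orientations are given as [roll, pitch, yaw] about the fixed x, y, z axes, in that order (R = Rz(yaw) Ry(pitch) Rx(roll)).
In Python, from station import arm, cams, job_done, finder gives the robot as it stands.
- The arm moves only by the tool play_rows, never from a script. Its argument "targets" is a list that holds one entry, the list of rows, each a list of 4 numbers: the shift along the tool's x, y, z in m, then the turn about the tool's z in degrees. A call has 1 to 5 rows; each row is the pose to reach, as a shift and turn from the pose commanded when the call began, along the tool's axes at that moment; what a row does not reach only later rows make up. A row lasts 1/8 s, in which the tool goes at most 62.5 mm and 10.7 degrees, less where a joint would pass 70% of its speed; a pose out of reach is approached as far as the arm can. A call with a gripper value outside its range is refused whole. "grip" is the closure in counts, from 0 (fully open) to 255 (shut), set as the call begins (left out, the last holds). The fingers move at their own pace and stop on an object; "newtons" is the grip in N (left out, the last holds). Time passes only in rows, so rows that repeat a pose let the fingers close. It gives the time, the measured TCP pose, the force and the opening at its end, in the units of the state.
- arm.get_state(): the state, without advancing time (a new reading comes with each control period).
- cams.grab_frame(name): name is "scene" or "top" or "wrist"; returns (picture, depth): 480x640x3 uint8, red, green, blue; 480x640 float32, m along the optical axis (not along the pixel's ray), 0 where there is no reading.
- cams.camera_params(name): a dict with "intrinsics" (3x3 intrinsics, pixels), "position" and "attitude" of the camera in the world. Camera axes: x right, y down, z forward; pixel columns grow to the right and rows downward; lengths in m; the calibration is good to about 2 mm. The wrist camera is an equidistant fisheye: a pixel r from the principal point sees the ray r / f radians off the axis. A picture is of the moment at which its call begins: read the wrist's pose just before it. camera_params takes no time and is no camera call; for the wrist camera it gives the pose at the moment of the call.
- job_done(): hands the job in, once; it reports no verdict.
Trained networks look in the newest picture that a camera, given by its name, has taken for a name from the list of things; names that differ only in an ending like _2 or _b are one class to them, and where a whole thing is asked for, a point or a joint stands for the part that bears it (a point fixed in the world has none). Each returns a list of dicts, best first, with "score" (0 to 1); they miss things now and then, are a little off and sometimes report something else, mostly with a low value. They report only what shows in the picture. A call takes as long as a camera call.
- finder.find_in(camera, query): "xyz" ([x, y, z] in m, in world coordinates, good to about 4 mm: the middle of the surface that is visible of it).
- finder.masks_of(camera, query): "mask" (480x640 bool, what is visible of it).
The state is a dict: "t": time; "q": joint angles; "qd": joint speeds; "joint_efforts": joint torques, N m; "eef_pos": TCP position; "ee_rot": TCP orientation; "force": force on the tool from outside, world axes, zero at the start; "moment": the same for the moment, N m; "width": finger opening in m.
Only numpy, scipy, OpenCV 4.12 (cv2) and the standard library are available. Lean on these libraries where they do the work, as an engineer would, in place of code of your own. Each camera call takes 0.05 s, during which the arm holds its last target. There are 200 camera calls.

## Task

Clear the lens change away and show the welder the filter: set the flat tin of worn cover plates down flat in the chest's open drawer without dropping it, slide the drawer fully shut, and then take the filter plate with the notched top corner out of the wooden rack. Its frosted end is the one with the notch: pinch it clear of that end and hold it up at least 20 cm above the table, long edges level and leaned back about 45 degrees, so that its frosted label face looks up and straight across the table at the welder on the far side. Finish while holding it there, still; leave the unnotched plate in the rack and the other things on the table where they are.

Things in the scene. Friction and masses are not known exactly. Their poses are not given: they have to be found in the camera images.
- tin: Flat closed steel tin of worn cover plates, loose, 80 x 45 x 28 mm (x, y, z), about 0.13 to 0.25 kg, lying on the table between the chest and the rack. Origin: centre of its underside; z up.
- chest_drawer0 (a joint): Opening of the only drawer of the small red steel chest (220 mm wide, top 100 mm above the table), in m: 0 is shut, about 0.12 to 0.16 at the start, 0.166 fully out. It slides with about 1 N of friction and stays where it is left.
- chest_drawer0_handle (a point): Middle of the drawer's handle, a level bar 11 mm thick, 110 mm long along y, 62 mm above the table. It and its axes move with the drawer, which shuts towards +x. From this point: front panel x = 35 to 56 mm, rising 26 mm above it; drawer floor 40 mm below it, x = 56 to 250 mm, y = +-89 mm, side walls rising 16 mm above it. The chest's body and top cover what lies beyond x = opening + 50 mm.
- plate: The filter plate to present: dark glass, 110 x 8 x 60 mm (x, y, z), 0.1 to 0.16 kg, standing on its long edge in a rack slot. Origin: centre of its lower edge; z up. +x: towards its frosted end (x = 30 to 55 mm). +y: straight out of its label face, which bears the lighter frosted band. Facing the label with the notch at the top, you see the notch at the left.
- notch (a point): Middle of the square notch, 14 x 14 mm, cut from the top corner of the plate's frosted end (48 mm along the plate's x, 53 mm above its lower edge, same axes). No other plate has one.
- other_plate: Another filter plate of the same size, glass and frosted band (same axes) but with four whole corners, standing in the rack's other slot; leave it there.
- rack: Fixed pale wooden block, 130 x 120 x 25 mm, with two slots along its x at y = +35 and -35 mm, 11 mm wide, 116 mm long, 15 mm deep, floor 10 mm above the table: a plate in it has its top 70 mm above the table. Origin: centre of its underside. It may stand at nearly any yaw, so the label may face any way.
- hammer: Hammer, 240 mm long, lying near the far edge; origin at about its middle. A bystander: leave it alone.
- weld_magnet: Grey L-shaped welding magnet, legs about 100 mm, 22 mm high. A bystander: leave it alone.
- gel_can: Bare steel can, 72 mm across, 75 mm high. A bystander: leave it alone.
- wire_brush: Wire brush, 200 mm long. A bystander: leave it alone.
- pipe_collar: Steel pipe collar, 42 mm across, 30 mm high, beyond the tin. A bystander: leave it alone.
- angle_bracket: Steel angle bracket, 60 x 50 mm, 35 mm high, between the tin and the robot. A bystander: leave it alone.
- grinder: Angle grinder, 200 mm long, 90 mm high, at the robot's right. A bystander: leave it alone.

How it is judged:
On the way, in this order (a step that is already met when the one before it is completed fails the run):
1. the tin lies flat in the drawer, let go, while the drawer is still open (x of tin in the frame of chest_drawer0_handle between 0.058 and 0.249 m and y of tin in the frame of chest_drawer0_handle between -0.085 and 0.085 m and z of tin in the frame of chest_drawer0_handle between -0.05 and -0.02 m and angle between tin's own z axis and vertical below 0.35 rad and value of joint chest_drawer0 above 0.06 m and contact force between tin and the fingers below 0.1 N), for 0.2 s.
2. the drawer is shut with the tin inside (x of tin in the frame of chest_drawer0_handle between 0.058 and 0.249 m and y of tin in the frame of chest_drawer0_handle between -0.085 and 0.085 m and z of tin in the frame of chest_drawer0_handle between -0.05 and -0.02 m and angle between tin's own z axis and vertical below 0.35 rad and value of joint chest_drawer0 below 0.008 m), for 0.2 s.
3. the notched plate is lifted out of the rack by the fingers (height (world z) of plate above 0.06 m and contact force between plate and the fingers above 0.5 N), for 0.2 s.
At the end, for the whole second after the job is handed in: Drawer shut (8 mm), tin flat in it; notched plate still in the fingers, lower edge 15 cm up or more, pads' middle at most 16 mm from plate's middle towards its frosted end, long edges level (20 deg), label 20 to 60 deg from straight up, turned to the viewer (1.9 m ahead of the base) within 30 deg (all of step 2 and height (world z) of plate above 0.15 m and contact force between plate and the fingers above 0.5 N and angle between plate's own y axis and vertical between 0.35 and 1.06 rad and angle between plate's own x axis and vertical between 1.22 and 1.92 rad and y of viewer in the frame of plate above 0.4 m and x of viewer in the frame of plate between -0.75 and 0.75 m and x of the grasp point in the frame of plate below 0.016 m and linear speed of plate below 0.03 m/s); the arm keeps its last pose, push and grip.
It fails at once if the tin is dropped (falls free from more than about 3 cm) (linear speed of tin above 0.8 m/s and contact force between tin and the fingers below 0.05 N).
It fails at once if the unnotched plate is taken or knocked out of its slot (distance of other_plate from where it was at the start of the episode above 0.03 m or angle between other_plate's own z axis and vertical above 0.5 rad).
It fails at once if another thing on the table is disturbed (moved more than 5 cm) (distance of any of hammer, weld_magnet, gel_can, wire_brush, pipe_collar, angle_bracket, grinder from where it was at the start of the episode above 0.05 m).
It also fails if it takes over 64 s, if anything falls off the work surface, if the arm or the gripper's body presses on something with over 40 N, if the wrist force passes 120 N, or if a joint passes its speed limit or range.

## Working session

There is one attempt and no reset: what is moved stays moved. The work goes in short steps, Python scripts to look and compute and a tool call to move; the robot and the scene stay as the last step left them, time stands still between calls to the robot, and variables do not carry over. Pictures are saved under pics/ and viewed, about 8 in all and at most 12, crops included, and the job is handed in when it is done.

Besides the shell and the picture viewer there is one more tool, called after "Request:" in YAML: its name, and indented under it one key for each argument. play_rows: Moves the arm, as the interface text tells. Its arguments: {"type":"object","properties":{"targets":{"type":"array","items":{"type":"array","items":{"type":"array","items":{"type":"number"}}}},"grip":{"type":"number"},"newtons":{"type":"number"}},"required":["targets"]}

```bash
ls; mkdir -p pics; python3 - <<'E'
from station import arm,cams,finder
import cv2,numpy as np
print(arm.get_state(), arm.tcp_to_tips)
for c in ["scene","top"]:
    im,d=cams.grab_frame(c); cv2.imwrite(f"pics/{c}0.png",im[:,:,::-1]); 
    p=cams.camera_params(c); print(c,p)
    for n in ["tin","chest_drawer0_handle","plate","notch","other_plate","rack","hammer","weld_magnet","gel_can","wire_brush","pipe_collar","angle_bracket","grinder"]:
        try: print(n,[(np.round(r["xyz"],3).tolist(),round(r["score"],2)) for r in finder.find_in(c,n)[:3]])
        except Exception as e: print(n,e)
E
```

```text
pics
{'t': 0.0, 'q': array([-1.00089918e+00,  3.59382957e-01,  1.10588081e-02, -3.42575802e-04,
       -1.22408215e+00, -2.88075463e-01]), 'qd': array([ 0.00013943, -0.00058651,  0.00099795, -0.00186219,  0.00078934,
        0.00030569]), 'joint_efforts': array([ 4.58949144e-04, -5.82722461e+01,  2.93038148e+01,  6.99711040e+00,
        6.67886066e-03, -1.31242296e-04]), 'eef_pos': array([ 0.18765042, -0.648192  ,  0.40372632]), 'ee_rot': array([ 3.13995752e+00, -1.48677797e-04, -2.85988751e+00]), 'force': array([-0.71035956,  0.07276893,  1.16389412]), 'moment': array([0.00828454, 0.07649123, 0.00841297]), 'width': 0.08739772509287794} 0.1781
scene {'intrinsics': array([[443.44487266,   0.        , 313.14078153],
       [  0.        , 443.44487266, 238.24519766],
       [  0.        ,   0.        ,   1.        ]]), 'position': array([ 0.96068701, -0.46726077,  0.75141241]), 'attitude': array([-2.49670996, -0.00849957,  0.81885659])}
tin [([0.494, -0.029, 0.026], 0.82), ([0.393, 0.08, 0.003], 0.32)]
chest_drawer0_handle [([0.57, 0.293, 0.05], 0.64), ([0.562, -0.493, 0.051], 0.39)]
pl
[... 834 characters left out ...]
29725])}
tin [([0.48, -0.022, 0.026], 0.75), ([0.514, -0.24, 0.063], 0.42)]
chest_drawer0_handle [([0.598, 0.298, 0.017], 0.73), ([0.653, -0.088, 0.016], 0.72)]
plate [([0.6, 0.3, 0.019], 0.68), ([0.509, -0.239, 0.062], 0.67)]
notch [([0.512, -0.24, 0.065], 0.96)]
other_plate [([0.508, -0.306, 0.066], 0.95), ([0.4, 0.083, 0.006], 0.7)]
rack [([0.508, -0.27, 0.03], 0.76)]
hammer [([0.778, -0.009, 0.026], 0.67)]
weld_magnet [([0.655, -0.09, 0.018], 0.82)]
gel_can [([0.702, -0.218, 0.075], 0.67)]
wire_brush [([0.68, -0.355, 0.018], 0.74)]
pipe_collar [([0.658, 0.034, 0.03], 0.48), ([0.518, -0.484, 0.05], 0.3)]
angle_bracket [([0.401, 0.083, 0.003], 0.96)]
grinder [([0.519, -0.483, 0.05], 0.85)]
```

View pics/scene0.png

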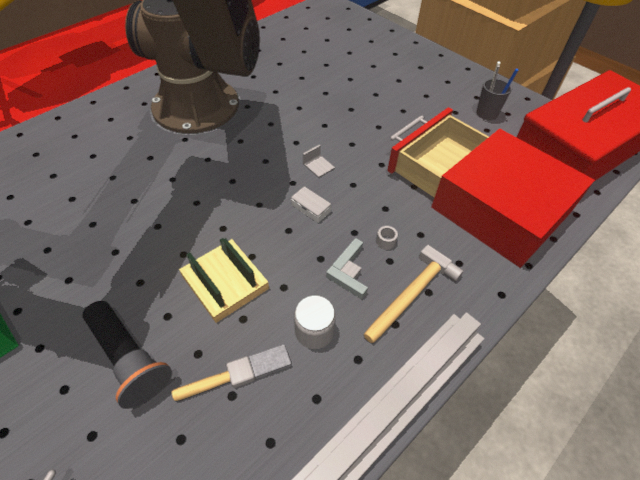

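View pics/top0.png

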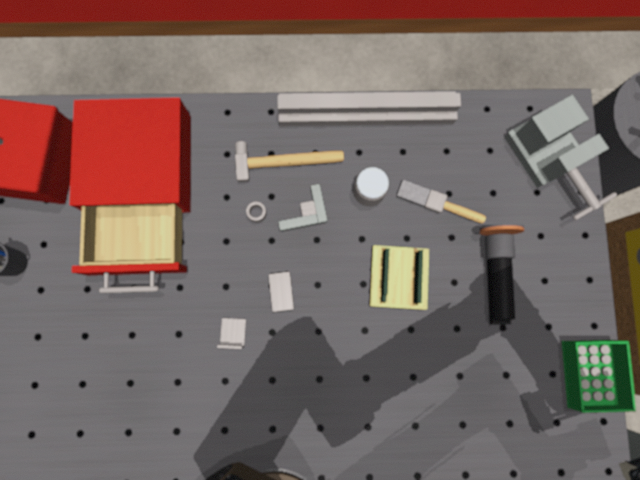

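```bash
cat > h.py <<'E'
from station import arm,cams,finder,job_done
import cv2,numpy as np
from scipy.spatial.transform import Rotation as R
def cloud(c,d=None,p=None):
    if d is None: im,d=cams.grab_frame(c)
    else: im=None
    p=p or cams.camera_params(c); K=np.array(p["intrinsics"])
    v,u=np.mgrid[:480,:640]; x=(u-K[0,2])/K[0,0]; y=(v-K[1,2])/K[1,1]
    if c=="wrist":
        r=np.hypot(x,y)+1e-9; k=np.tan(np.minimum(r,1.5))/r; x,y=x*k,y*k
    P=np.stack([x*d,y*d,d],-1)@R.from_euler("xyz",p["attitude"]).as_matrix().T+p["position"]
    P[d==0]=np.nan
    return im,P
def rect(pts):
    (c,s,a)=cv2.minAreaRect((pts[:,:2]*1000).astype(np.float32)); return np.round(c,1),np.round(s,1),round(a,1),len(pts)
def box(P,x0,x1,y0,y1,z0,z1):
    q=P.reshape(-1,3); return q[(q[:,0]>x0)&(q[:,0]<x1)&(q[:,1]>y0)&(q[:,1]<y1)&(q[:,2]>z0)&(q[:,2]<z1)]
E
python3 - <<'E'
from h import *
for c in ["scene","top"]:
    im,P=cloud(c)
    print(c,"table z",np.nanmedian(box(P,.3,.7,-.2,.2,-.02,.012)[:,2]))
    def show(n,*b):
        q=box(P,*b); 
        if len(q)>5: print(n,rect(q),"z",np.median(q[:,2]).round(4))
    show("tin",.42,.56,-.08,.04,.022,.036)
    show("rack",.4,.65,-.38,-.18,.018,.032)
    show("pl1",.4,.65,-.275,-.2,.06,.08)
    show("pl2",.4,.65,-.345,-.275,.06,.08)
    show("front",.4,.7,.15,.45,.08,.093)
    show("handle",.3,.6,.2,.4,.05,.075)
    show("chesttop",.5,.95,.1,.5,.094,.115)
    show("bracket",.3,.47,.04,.13,.012,.05)
    show("collar",.6,.72,-.0,.08,.02,.05)
E
```

```text
scene table z -0.0010466193553541059
tin (array([487.2, -23.3]), array([81.3, 46.3]), 5.5, 594) z 0.0268
rack (array([ 513.4, -277.7]), array([120.4, 133.1]), 85.3, 2860) z 0.0241
pl1 (array([ 523.2, -243.5]), array([ 9.5, 95.6]), 85.3, 247) z 0.0687
pl2 (array([ 510.6, -312.8]), array([  8.5, 111.9]), 85.5, 283) z 0.0689
front (array([565.9, 247.6]), array([132.5, 273.4]), 36.5, 537) z 0.0858
handle (array([542.7, 295.8]), array([187.9, 108.4]), 88.2, 698) z 0.0641
chesttop (array([777.5, 336.4]), array([225.8, 319.4]), 0.7, 9292) z 0.0989
bracket (array([375.2,  84.5]), array([52.6,  8.9]), 87.5, 149) z 0.0262
collar (array([662.6,  29.7]), array([39.9, 42. ]), 33.2, 200) z 0.0277
top table z 0.0012623447325992299
tin (array([483.5, -19.8]), array([80.1, 45.7]), 5.8, 801) z 0.0292
rack (array([ 509.5, -274.4]), array([120.8, 130.5]), 85.5, 2615) z 0.0258
pl1 (array([ 512.3, -239.3]), array([  8.9, 105.1]), 85.7, 215) z 0.0703
pl2 (array([ 506.9, -309.2]), array([  9.4, 110.1]), 85.0, 267) z 0.0701
front (array([611.8, 289.1]), array([170.1, 218.9]), 0.7, 1146) z 0.0881
handle (array([542.1, 296.7]), array([193. , 111.3]), 88.6, 669) z 0.0673
chesttop (array([774.7, 341. ]), array([227.3, 318.9]), 0.6, 11921) z 0.1013
bracket (array([370.8,  87.5]), array([50. ,  5.1]), 86.2, 80) z 0.0353
collar (array([658. ,  33.3]), array([41.1, 40.8]), 14.7, 172) z 0.0302
```

```bash
cat >> h.py <<'E'
def plan(x,y,z,yawdeg):
    """tool-frame shift & turn to reach world TCP xyz (tool down) and world yaw"""
    s=arm.get_state(); M=R.from_euler("xyz",s["ee_rot"]).as_matrix()
    d=M.T@(np.array([x,y,z])-s["eef_pos"]); psi=np.degrees(np.arctan2(M[1,0],M[0,0]))
    t=-((yawdeg-psi+180)%360-180)
    print("t",round(s["t"],2),"pos",s["eef_pos"].round(4),"rpy",np.degrees(s["ee_rot"]).round(1),"w",round(s["width"],4),"F",s["force"].round(1),"-> shift",d.round(4),"turn",round(t,1),"rows",round(np.linalg.norm(d)/.0625,1),"q",s["q"].round(2))
E
python3 - <<'E'
from h import *
for c in ["top","scene"]:
    im,P=cloud(c)
    def show(n,*b):
        q=box(P,*b); 
        if len(q)>5: print(c,n,rect(q),"min",q.min(0).round(3),"max",q.max(0).round(3))
    show("bar",.4,.512,.2,.42,.05,.075)
    show("panel",.515,.56,.15,.45,.079,.094)
    show("wallL",.56,.64,.36,.43,.065,.09)
    show("wallR",.56,.64,.15,.25,.065,.09)
    q=box(P,.6,.85,.3,.35,.094,.11); print("chest front x",np.percentile(q[:,0],[0,1,5]))
    q=box(P,.65,.85,.1,.6,.094,.11); print("chest y",np.percentile(q[:,1],[0,1,99,100]))
plan(.4855,-.0215,.3,-174.5)
E
```

```text
top bar (array([498.9, 288.3]), array([117.1,  24.6]), 89.1, 362) min [0.487 0.23  0.062] max [0.512 0.347 0.073]
top panel (array([542.6, 289.8]), array([ 33.1, 215. ]), 0.2, 995) min [0.526 0.182 0.079] max [0.559 0.397 0.094]
top wallL (array([600. , 382.4]), array([79.9,  9.8]), 0.7, 237) min [0.56  0.377 0.066] max [0.64  0.387 0.085]
top wallR (array([600.1, 197.4]), array([78.3,  7.2]), 1.9, 182) min [0.561 0.194 0.065] max [0.639 0.202 0.084]
chest front x [0.66172617 0.6629496  0.66995905]
chest y [0.18045808 0.18304011 0.45137152 0.54369321]
scene bar (array([500.7, 284.2]), array([118.8,  22.4]), 89.9, 203) min [0.49  0.225 0.056] max [0.512 0.344 0.07 ]
scene panel (array([540.2, 285.7]), array([ 20.5, 215.5]), 0.4, 480) min [0.529 0.178 0.079] max [0.551 0.393 0.09 ]
scene wallL (array([600.2, 378.8]), array([79.5, 11. ]), 1.7, 189) min [0.56  0.372 0.065] max [0.64  0.384 0.079]
scene wallR (array([599.7, 195.1]), array([10.9, 78.5]), 89.4, 212) min [0.561 0.189 0.065] max [0.639 0.201 0.079]
chest front x [0.66544515 0.66757364 0.67577152]
chest y [0.1763366  0.17892792 0.44863295 0.46009517]
t 1.6 pos [ 0.1877 -0.6484  0.4047] rpy [-180.     0.  -163.9] w 0.0877 F [-1.4 -0.4 -0.3] -> shift [-0.4604  0.5193  0.1047] turn 10.6 rows 11.2 q [-1.    0.36  0.01 -0.   -1.22 -0.29]
```

Request:
play_rows:
  targets:
    - [[-0.03,0.034,0,0],[-0.07,0.079,0,0],[-0.11,0.124,0,0],[-0.15,0.169,0,0],[-0.19,0.214,0,0]]
  grip: 0

```text
t: 2.22
eef_pos: [0.3111, -0.3883, 0.4049]
ee_rot: [-3.141, 0.001, -2.86]
force: [1.2, -0.4, 0.8]
width: 0.0875
```

Request:
play_rows:
  targets:
    - [[-0.04,0.045,0.01,0],[-0.08,0.09,0.03,0],[-0.12,0.135,0.05,0],[-0.16,0.18,0.06,0],[-0.2,0.225,0.07,0]]

```text
t: 2.85
eef_pos: [0.4407, -0.1162, 0.3348]
ee_rot: [-3.141, 0.001, -2.859]
force: [0.9, -1.2, 0.8]
width: 0.0875
```

Request:
play_rows:
  targets:
    - [[-0.04,0.045,0.01,3],[-0.06,0.07,0.02,7],[-0.07,0.08,0.03,10.6],[-0.07,0.08,0.035,10.6],[-0.07,0.08,0.035,10.6]]

```text
t: 3.48
eef_pos: [0.4849, -0.0223, 0.2995]
ee_rot: [-3.141, -0.001, -3.044]
force: [0.5, 0.2, 0.7]
width: 0.0876
```

```bash
python3 - <<'E'
from h import *
plan(.4855,-.0215,.185,-174.5)
im,d=cams.grab_frame("wrist"); cv2.imwrite("pics/w1.png",im[:,:,::-1])
E
```

```text
t 3.48 pos [ 0.4849 -0.0223  0.2995] rpy [-180.    -0.  -174.4] w 0.0876 F [0.5 0.2 0.7] -> shift [-0.0008  0.0007  0.1145] turn 0.1 rows 1.8 q [ 0.36  0.15 -0.54 -0.   -0.88 -1.83]
```

View pics/w1.png

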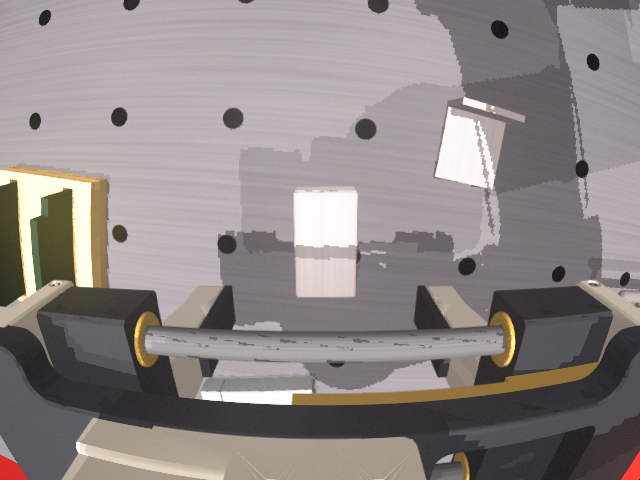

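Request:
play_rows:
  targets:
    - [[0,0,0.04,0],[0,0,0.08,0],[0,0,0.105,0],[0,0,0.114,0],[0,0,0.114,0]]

```text
t: 4.15
eef_pos: [0.4854, -0.0223, 0.1859]
ee_rot: [-3.141, -0.0, -3.045]
force: [-0.2, -0.1, 0.6]
width: 0.0875
```

Request:
play_rows:
  targets:
    - [[0,0,0,0],[0,0,0,0],[0,0,0,0],[0,0,0,0],[0,0,0,0]]
  grip: 255
  newtons: 25

```text
t: 4.78
eef_pos: [0.4852, -0.0219, 0.1858]
ee_rot: [3.142, 0.0, -3.045]
force: [-1.8, -0.5, 2.1]
width: 0.0445
```

```bash
python3 - <<'E'
from h import *
plan(.604,.289,.32,-179.4)
E
```

```text
t 4.78 pos [ 0.4852 -0.0219  0.1858] rpy [ 180.     0.  -174.4] w 0.0445 F [-1.8 -0.5  2.1] -> shift [-0.1483  0.2979 -0.1342] turn 5.0 rows 5.7 q [ 0.36  0.32 -0.66 -0.   -0.59 -1.83]
```

Request:
play_rows:
  targets:
    - [[0,0,-0.03,0],[0,0,-0.075,0],[-0.02,0.03,-0.12,0],[-0.05,0.08,-0.134,2],[-0.07,0.13,-0.134,3]]

```text
t: 5.4
eef_pos: [0.5432, 0.1157, 0.3214]
ee_rot: [3.14, 0.003, -3.099]
force: [0.9, -1.1, -1.8]
width: 0.045
```

Request:
play_rows:
  targets:
    - [[-0.02,0.05,0,1],[-0.045,0.1,0,2],[-0.065,0.14,0,2],[-0.075,0.162,0,2],[-0.075,0.162,0,2]]

```text
t: 6.02
eef_pos: [0.6101, 0.281, 0.3181]
ee_rot: [-3.141, -0.002, -3.131]
force: [-0.1, -0.7, -3.4]
width: 0.045
```

```bash
python3 - <<'E'
from h import *
plan(.604,.289,.209,-179.4)
E
```

```text
t 6.03 pos [0.6101 0.281  0.3181] rpy [-1.799e+02 -1.000e-01 -1.794e+02] w 0.045 F [-0.1 -0.7 -3.4] -> shift [0.0059 0.0082 0.1091] turn 0.0 rows 1.8 q [ 0.72  0.41 -0.11 -0.   -1.05 -2.28]
```

Request:
play_rows:
  targets:
    - [[0.004,0.006,0.02,0],[0.006,0.008,0.05,0],[0.006,0.008,0.08,0],[0.006,0.008,0.1,0],[0.006,0.008,0.103,0]]

```text
t: 6.65
eef_pos: [0.6031, 0.2862, 0.2148]
ee_rot: [-3.139, -0.003, -3.133]
force: [0.1, -1.2, -1.2]
width: 0.0452
```

Request:
play_rows:
  targets:
    - [[0,0,0.002,0],[0,0,0.004,0],[0,0,0.006,0],[0,0,0.006,0]]

```text
t: 7.15
eef_pos: [0.604, 0.2874, 0.2109]
ee_rot: [3.141, 0.0, -3.132]
force: [-0.5, 0.3, -2.7]
width: 0.0447
```

```bash
python3 - <<'E'
from h import *
plan(.604,.289,.209,-179.4)
E
```

```text
t 7.15 pos [0.604  0.2874 0.2109] rpy [ 180.     0.  -179.5] w 0.0447 F [-0.5  0.3 -2.7] -> shift [-0.0001  0.0016  0.0019] turn -0.1 rows 0.0 q [ 0.73  0.52 -0.22 -0.   -0.83 -2.3 ]
```

Request:
play_rows:
  targets:
    - [[0,0,0.001,0],[0,0,0.002,0],[0,0,0.003,0]]

```text
t: 7.52
eef_pos: [0.604, 0.2874, 0.2078]
ee_rot: [-3.142, 0.0, -3.132]
force: [-0.8, -2.0, 3.8]
width: 0.0449
```

Request:
play_rows:
  targets:
    - [[0,0,0.001,0],[0,0,0.002,0],[0,0,0.002,0]]

```text
t: 7.9
eef_pos: [0.6049, 0.2873, 0.2078]
ee_rot: [3.141, 0.003, -3.131]
force: [-0.3, -4.5, 9.6]
width: 0.0448
```

Request:
play_rows:
  targets:
    - [[0,0,-0.001,0],[0,0,-0.001,0],[0,0,-0.001,0],[0,0,-0.001,0],[0,0,-0.001,0]]
  grip: 40

```text
t: 8.52
eef_pos: [0.604, 0.2874, 0.2065]
ee_rot: [-3.141, -0.0, -3.132]
force: [0.1, -0.2, -0.6]
width: 0.0735
```

Request:
play_rows:
  targets:
    - [[0,0,-0.01,0],[0,0,-0.04,0],[0,0,-0.08,0],[0,0,-0.12,0],[0,0,-0.14,0]]

```text
t: 9.15
eef_pos: [0.6043, 0.2875, 0.3505]
ee_rot: [3.139, 0.004, -3.132]
force: [-0.1, 0.0, -0.9]
width: 0.0738
```

```bash
python3 - <<'E'
from h import *
plan(.40,.288,.27,-180)
im,d=cams.grab_frame("top"); cv2.imwrite("pics/t2.png",cv2.resize(im[150:350,30:330,::-1],None,fx=2,fy=2))
_,P=cloud("top",d)
q=box(P,.555,.66,.21,.37,.04,.06); print(rect(q),np.median(q[:,2]))
E
```

```text
t 9.15 pos [0.6043 0.2875 0.3505] rpy [ 179.9    0.2 -179.4] w 0.0738 F [-0.1  0.  -0.9] -> shift [0.2046 0.0024 0.0797] turn 0.6 rows 3.5 q [ 0.73  0.38 -0.08  0.   -1.11 -2.3 ]
(array([601.8, 288.5]), array([76.8, 45.7]), 1.7, 402) 0.05102487569997649
```

View pics/t2.png

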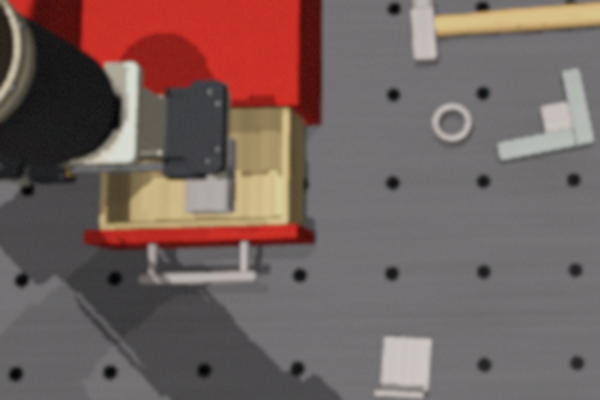

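Request:
play_rows:
  targets:
    - [[0.03,0,0,0],[0.08,0,0,0],[0.13,0,0.02,0],[0.155,0,0.06,0],[0.155,0,0.1,0]]
  grip: 255
  newtons: 20

```text
t: 9.82
eef_pos: [0.4474, 0.2858, 0.2472]
ee_rot: [3.139, 0.001, -3.13]
force: [0.8, 1.1, -0.3]
width: 0.0293
```

Request:
play_rows:
  targets:
    - [[0,0,0.02,0],[0,0,0.028,0],[-0.01,0,0.028,0],[-0.03,0,0.028,0],[-0.05,0,0.028,0]]

```text
t: 10.45
eef_pos: [0.5002, 0.2867, 0.2199]
ee_rot: [3.14, 0.001, -3.132]
force: [-2.3, 2.0, -0.2]
width: 0.0003
```

Request:
play_rows:
  targets:
    - [[-0.02,0,0,0],[-0.04,0,0,0],[-0.06,0,0,0],[-0.075,0,0,0],[-0.075,0,0,0]]

```text
t: 11.08
eef_pos: [0.5752, 0.287, 0.2191]
ee_rot: [3.141, 0.001, -3.133]
force: [-0.2, -0.3, 0.1]
width: 0.0009
```

```bash
python3 - <<'E'
from h import *
plan(.61,.288,.222,-180)
im,d=cams.grab_frame("top")
_,P=cloud("top",d)
q=box(P,.5,.75,.35,.45,.075,.094); print("panel",rect(q),q.min(0))
E
```

```text
t 11.07 pos [0.5752 0.287  0.2191] rpy [ 1.800e+02  1.000e-01 -1.795e+02] w 0.0009 F [-0.2 -0.3  0.1] -> shift [-0.0348  0.0007 -0.0028] turn 0.5 rows 0.6 q [ 0.77  0.47 -0.28  0.   -0.82 -2.33]
panel (array([698.2, 406.9]), array([130. ,  20.6]), 47.1, 39) [0.66155218 0.35228309 0.07527838]
```

Request:
play_rows:
  targets:
    - [[-0.008,0,0,0],[-0.014,0,0,0],[-0.019,0,0,0],[-0.022,0,0,0],[-0.024,0,0,0]]

```text
t: 11.75
eef_pos: [0.5981, 0.2873, 0.2186]
ee_rot: [3.142, -0.0, -3.132]
force: [-0.8, 0.1, 1.2]
width: 0.0004
```

```bash
python3 - <<'E'
from h import *
plan(.61,.288,.222,-180)
for c in ["scene","top"]:
  im,d=cams.grab_frame(c)
  _,P=cloud(c,d)
  q=box(P,.5,.75,.18,.42,.05,.094); print("panel/handle",len(q),q.min(0),np.percentile(q[:,0],[2,50,90]))
E
```

```text
t 11.75 pos [0.5981 0.2873 0.2186] rpy [ 180.    -0.  -179.5] w 0.0004 F [-0.8  0.1  1.2] -> shift [-0.0119  0.0006 -0.0034] turn 0.5 rows 0.2 q [ 0.74  0.5  -0.23 -0.   -0.84 -2.3 ]
panel/handle 724 [0.60802771 0.18000565 0.05063137] [0.61003639 0.65493428 0.71791152]
panel/handle 733 [0.64721899 0.18033722 0.05015272] [0.64791469 0.65934717 0.71958125]
```

Request:
play_rows:
  targets:
    - [[-0.002,0,0,0],[-0.004,0,0,0],[-0.005,0,0,0]]

```text
t: 12.22
eef_pos: [0.5998, 0.2875, 0.2185]
ee_rot: [-3.14, -0.006, -3.132]
force: [-23.2, 3.5, 14.3]
width: 0.0006
```

Request:
play_rows:
  targets:
    - [[-0.002,0,0,0],[-0.004,0,0,0],[-0.004,0,0,0]]

```text
t: 12.6
eef_pos: [0.601, 0.2876, 0.2185]
ee_rot: [-3.139, -0.012, -3.132]
force: [-35.8, 7.3, 22.1]
width: 0.0004
```

Request:
play_rows:
  targets:
    - [[0.02,0,0,0],[0.05,0,-0.01,0],[0.05,0,-0.06,0],[0.05,0,-0.12,0],[0.05,0,-0.18,0]]

```text
t: 13.22
eef_pos: [0.5567, 0.2868, 0.4007]
ee_rot: [3.142, 0.0, -3.132]
force: [2.5, 1.3, 0.0]
width: 0.0003
```

```bash
python3 - <<'E'
from h import *
for c in ["top","scene"]:
  im,d=cams.grab_frame(c)
  _,P=cloud(c,d)
  q=box(P,.58,.63,.22,.36,.05,.075); print("handle",len(q),q.min(0).round(3),rect(q))
plan(.65,-.19,.45,-90)
E
```

```text
handle 147 [0.608 0.231 0.06 ] (array([618.7, 255.2]), array([21.8, 48.9]), 1.2, 147)
handle 215 [0.61  0.226 0.057] (array([619.7, 284. ]), array([ 19.6, 116.3]), 0.4, 215)
t 13.32 pos [0.5583 0.2876 0.4071] rpy [ 179.6    0.6 -179.4] w 0.0006 F [ 0.1 -0.   0.3] -> shift [-0.0871 -0.4782 -0.0454] turn -89.4 rows 7.8 q [ 0.79  0.28 -0.1   0.   -1.18 -2.35]
```

Request:
play_rows:
  targets:
    - [[-0.01,-0.05,-0.01,-10],[-0.02,-0.1,-0.02,-20],[-0.03,-0.15,-0.03,-30],[-0.04,-0.2,-0.04,-40],[-0.045,-0.25,-0.045,-50]]
  grip: 0

```text
t: 13.95
eef_pos: [0.6047, 0.0358, 0.4442]
ee_rot: [-3.141, 0.001, -2.253]
force: [1.3, 0.6, -0.2]
width: 0.045
```

```bash
python3 - <<'E'
from h import *
plan(.65,-.19,.45,-90)
E
```

```text
t 13.95 pos [0.6047 0.0358 0.4442] rpy [-1.800e+02  1.000e-01 -1.291e+02] w 0.045 F [ 1.3  0.6 -0.2] -> shift [ 0.1466 -0.1776 -0.0058] turn -39.1 rows 3.7 q [ 0.38  0.22 -0.09  0.   -1.26 -1.06]
```

Then the reach-limit test: outward along −tool y.

Request:
play_rows:
  targets:
    - [[0.04,-0.045,0,-10],[0.08,-0.09,0,-20],[0.12,-0.14,0,-30],[0.147,-0.178,0,-39.1],[0.147,-0.178,0,-39.1]]

```text
t: 14.58
eef_pos: [0.6487, -0.1927, 0.4424]
ee_rot: [3.14, -0.0, -1.579]
force: [0.3, 1.6, -0.9]
width: 0.0868
```

Request:
play_rows:
  targets:
    - [[0,-0.06,0,0],[0,-0.12,0,0],[0,-0.18,0,0],[0,-0.24,0,0],[0,-0.3,0,0]]

```text
t: 15.2
eef_pos: [0.9354, -0.1897, 0.4444]
ee_rot: [3.141, 0.0, -1.577]
force: [2.8, -0.5, 0.8]
width: 0.0879
```

```bash
python3 - <<'E'
from h import *
plan(.65,-.19,.45,-90)
E
```

```text
t 15.2 pos [ 0.9354 -0.1897  0.4444] rpy [180.    0.  -90.4] w 0.0879 F [ 2.8 -0.5  0.8] -> shift [ 0.0021  0.2854 -0.0055] turn -0.4 rows 4.6 q [ 0.    0.92  1.1  -0.   -1.75 -0.01]
```

Request:
play_rows:
  targets:
    - [[0,-0.04,0,0],[0,-0.08,0,0],[0,-0.12,0,0],[0,-0.16,0,0],[0,-0.2,0,0]]

```text
t: 15.82
eef_pos: [0.9851, -0.1705, 0.4069]
ee_rot: [-3.089, -0.014, -1.577]
force: [-0.2, 0.0, -0.4]
width: 0.0879
```

```bash
python3 - <<'E'
from h import *
plan(.65,-.19,.45,-90)
E
```

```text
t 15.82 pos [ 0.9851 -0.1705  0.4069] rpy [-177.    -0.8  -90.4] w 0.0879 F [-0.2  0.  -0.4] -> shift [ 0.0223  0.3323 -0.0603] turn -0.4 rows 5.4 q [ 0.02  1.04  1.25  0.02 -1.73 -0.03]
```

Request:
play_rows:
  targets:
    - [[0,-0.2,-0.3,0],[0,-0.3,-0.6,0],[0,-0.3,-0.6,0]]

```text
t: 16.2
eef_pos: [0.9442, -0.1482, 0.5188]
ee_rot: [-3.046, -0.025, -1.578]
force: [-0.6, 0.0, -0.1]
width: 0.0876
```

```bash
python3 - <<'E'
from h import *
plan(.65,-.19,.45,-90)
E
```

```text
t 16.2 pos [ 0.9442 -0.1482  0.5188] rpy [-174.5   -1.4  -90.4] w 0.0876 F [-0.6  0.  -0.1] -> shift [0.0423 0.2993 0.0413] turn -0.4 rows 4.9 q [ 0.05  0.92  1.25  0.03 -1.81 -0.05]
```

Request:
play_rows:
  targets:
    - [[0,-0.3,-0.6,0],[0,-0.3,-0.6,0],[0,-0.3,-0.6,0],[0,-0.3,-0.6,0],[0,-0.3,-0.6,0]]

```text
t: 16.82
eef_pos: [0.8656, -0.1139, 0.6585]
ee_rot: [-3.005, -0.035, -1.579]
force: [0.1, 0.0, -0.7]
width: 0.0873
```

```bash
python3 - <<'E'
from h import *
plan(.65,-.19,.45,-90)
E
```

```text
t 16.82 pos [ 0.8656 -0.1139  0.6585] rpy [-172.2   -2.   -90.5] w 0.0873 F [ 0.1  0.  -0.7] -> shift [0.0705 0.2416 0.1801] turn -0.5 rows 5.0 q [ 0.1   0.77  1.25  0.05 -1.92 -0.09]
```

Request:
play_rows:
  targets:
    - [[0,0,0,0],[0,0,0,0],[0,0,0,0]]

```text
t: 17.2
eef_pos: [0.8677, -0.1144, 0.6546]
ee_rot: [-3.009, -0.035, -1.579]
force: [0.4, -0.1, -0.5]
width: 0.088
```

Request:
play_rows:
  targets:
    - [[0,0.04,0.04,0],[0,0.08,0.08,0],[0,0.12,0.1,0]]

```text
t: 17.58
eef_pos: [0.7728, -0.1173, 0.5482]
ee_rot: [-3.008, -0.036, -1.58]
force: [1.0, 0.5, 0.6]
width: 0.088
```

```bash
python3 - <<'E'
from h import *
plan(.65,-.19,.45,-90)
E
```

```text
t 17.57 pos [ 0.7728 -0.1173  0.5482] rpy [-172.3   -2.   -90.5] w 0.088 F [1.  0.5 0.6] -> shift [0.0702 0.1345 0.0836] turn -0.5 rows 2.8 q [ 0.11  0.46  0.45  0.05 -1.44 -0.12]
```

```bash
cat > sim.py <<'E'
import numpy as np
from scipy.optimize import least_squares
from scipy.spatial.transform import Rotation as R
D=[([-1.,.359,.011,0,-1.224,-.288],[.1877,-.6482,.4043]),([.36,.15,-.54,0,-.88,-1.83],[.4849,-.0223,.2995]),([.36,.32,-.66,0,-.59,-1.83],[.4852,-.0219,.1858]),
([.72,.41,-.11,0,-1.05,-2.28],[.6101,.281,.3181]),([.73,.52,-.22,0,-.83,-2.3],[.604,.2874,.2109]),([.73,.38,-.08,0,-1.11,-2.3],[.6043,.2875,.3505]),([.77,.47,-.28,0,-.82,-2.33],[.5752,.287,.2191]),
([.79,.28,-.1,0,-1.18,-2.35],[.5583,.2876,.4071]),([.38,.22,-.09,0,-1.26,-1.06],[.6047,.0358,.4442]),([0,.92,1.1,0,-1.75,-.01],[.9354,-.1897,.4444]),([.02,1.04,1.25,.02,-1.73,-.03],[.9851,-.1705,.4069]),
([.05,.92,1.25,.03,-1.81,-.05],[.9442,-.1482,.5188]),([.1,.77,1.25,.05,-1.92,-.09],[.8656,-.1139,.6585]),([.11,.46,.45,.05,-1.44,-.12],[.7728,-.1173,.5482])]
def fk(q,g):
    a0,h,L1,e,L2,L3,lat=g
    def Ry(t): return R.from_euler("y",t)
    p=q[1]-q[2]; B=R.from_euler("z",q[0])
    f=Ry(p)                       # forearm frame x along forearm
    w=np.array([a0,lat,h])+Ry(q[1]).apply([0,0,L1])+f.apply([L2,0,e])
    T=f*R.from_euler("x",q[3])*Ry(-q[4])   # x = tool direction
    pos=B.apply(w+T.apply([L3,0,0]))
    rot=B*T*Ry(np.pi/2)*R.from_euler("z",-q[5]-0.)
    return pos,rot
r=least_squares(lambda g:np.ravel([fk(q,g)[0]-p for q,p in D]),[.05,.4,.45,.0,.45,.1,-.19])
g=r.x
# tool frame offset about z so that yaw=q1+q6-pi/2 (tool down)
lo=np.array([-3.07,-1.43,-1.02,-3.03,-3.05,-3.03]);hi=np.array([3.07,2.12,1.25,1.67,0,3.03])
OFF=None
def tool(q):
    p,ro=fk(q,g); return p,ro*OFF
p0,r0=fk(D[0][0],g); OFF=r0.inv()*R.from_euler("xyz",[np.pi,0,-2.86])
def ik(p,ro,q0,w):
    def res(q):
        a,b=tool(q); return np.r_[a-p,w*(ro*b.inv()).as_rotvec()]
    return least_squares(res,np.clip(q0,lo+1e-6,hi-1e-6),bounds=(lo,hi),max_nfev=60).x
def play(q,rows,w,step=.0625,ang=np.radians(10.7)):
    P,Q=tool(q)
    c,Rc=P,Q
    for s in rows:
        t=P+Q.apply(s[:3]); d=t-c; n=np.linalg.norm(d); c2=c+d*min(1,step/max(n,1e-9))
        Rt=Q*R.from_euler("z",s[3],degrees=True); rv=(Rt*Rc.inv()).as_rotvec(); m=np.linalg.norm(rv)
        R2=R.from_rotvec(rv*min(1,ang/max(m,1e-9)))*Rc
        q=ik(c2,R2,q,w); c,Rc=tool(q)
    return q
def say(q):
    p,ro=tool(q); z=ro.as_matrix()[:,2]; print(p.round(3),np.degrees(ro.as_euler("xyz")).round(1),"z",z.round(3),"q",q.round(2))
E
python3 - <<'E'
from sim import *
print("g",g.round(4),"rms",np.sqrt(np.mean(r.fun**2)))
for q,p in D[::4]: say(np.array(q))
q0=np.array([0,.92,1.1,0,-1.75,-.01])
for w in [.1,.2,.3,.5,.8]:
    print("w",w)
    q=play(q0,[[0,-.04*k,0,0] for k in range(1,6)],w); say(q)
    q=play(q,[[0,-.2,-.3,0],[0,-.3,-.6,0],[0,-.3,-.6,0]],w); say(q)
    q=play(q,[[0,-.3,-.6,0]]*5,w); say(q)
E
```

```text
g [-0.005   0.1042  0.6044 -0.0042  0.4723  0.099  -0.1939] rms 0.004157115903930761
[ 0.188 -0.651  0.406] [ 180.     0.  -163.9] z [-0.  0. -1.] q [-1.    0.36  0.01  0.   -1.22 -0.29]
[0.607 0.283 0.208] [-1.8e+02  1.0e-01  1.8e+02] z [ 0.001 -0.001 -1.   ] q [ 0.73  0.52 -0.22  0.   -0.83 -2.3 ]
[0.606 0.033 0.447] [-1.799e+02  1.000e-01 -1.290e+02] z [ 0.002 -0.    -1.   ] q [ 0.38  0.22 -0.09  0.   -1.26 -1.06]
[ 0.864 -0.103  0.654] [-172.7    3.2  -88.1] z [ 0.126  0.06  -0.99 ] q [ 0.1   0.77  1.25  0.05 -1.92 -0.09]
w 0.1
[ 1.064 -0.186  0.429] [-129.4   -7.4  -94.1] z [ 0.765 -0.136 -0.63 ] q [ 0.02  1.05  1.25 -0.2  -0.9  -0.08]
[ 0.989 -0.157  0.597] [-127.7   -7.5  -94.3] z [ 0.784 -0.139 -0.606] q [ 0.06  0.88  1.25 -0.21 -1.05 -0.08]
[ 0.822 -0.106  0.842] [-116.7   -8.3  -95.5] z [ 0.883 -0.149 -0.445] q [ 0.14  0.6   1.25 -0.3  -1.15 -0.11]
w 0.2
[ 0.997 -0.176  0.408] [-171.5   -1.4  -90.7] z [ 0.147 -0.025 -0.989] q [ 0.02  1.04  1.25 -0.03 -1.64 -0.03]
[ 0.957 -0.156  0.524] [-165.1   -2.3  -90.9] z [ 0.256 -0.043 -0.966] q [ 0.05  0.92  1.25 -0.06 -1.65 -0.04]
[
[... 447 characters left out ...]
]
w 0.5
[ 0.985 -0.175  0.405] [-178.6   -0.2  -90.6] z [ 0.025 -0.004 -1.   ] q [ 0.02  1.04  1.25 -0.   -1.76 -0.03]
[ 0.945 -0.155  0.503] [-177.5   -0.4  -90.6] z [ 0.043 -0.007 -0.999] q [ 0.04  0.94  1.25 -0.01 -1.84 -0.05]
[ 0.873 -0.127  0.63 ] [-176.4   -0.5  -90.7] z [ 0.062 -0.01  -0.998] q [ 0.08  0.8   1.25 -0.02 -1.96 -0.08]
w 0.8
[ 0.984 -0.175  0.405] [-1.794e+02 -1.000e-01 -9.060e+01] z [ 0.011 -0.001 -1.   ] q [ 0.02  1.04  1.25 -0.   -1.77 -0.03]
[ 0.944 -0.155  0.5  ] [-1.79e+02 -1.00e-01 -9.06e+01] z [ 0.018 -0.002 -1.   ] q [ 0.04  0.94  1.25 -0.   -1.86 -0.05]
[ 0.874 -0.127  0.624] [-178.5   -0.2  -90.6] z [ 0.025 -0.003 -1.   ] q [ 0.08  0.81  1.25 -0.01 -1.99 -0.08]
```

```bash
sed -i 's/R.from_euler("x",q\[3\])/R.from_euler("x",-q[3])/' sim.py; cat >> sim.py <<'E'
def push(q,n,w=.33,sgn=1,mag=.4,extra=(0,0,0)):
    for _ in range(n):
        p,ro=tool(q); d=p-np.array([0,0,g[1]]); d=d/np.linalg.norm(d)*sgn+np.array(extra); s=ro.inv().apply(d*mag)
        q=play(q,[[*s,0]]*5,w); print(s.round(2),end=" "); say(q)
    return q
E
python3 - <<'E'
from sim import *
q=np.array([.11,.46,.45,.05,-1.44,-.12]); say(q)
print("out"); push(q,7)
print("out low"); q1=ik(np.array([.9,-.15,.4]),tool(q)[1],q,.33); push(q1,7)
print("in"); 
for t in ([.45,-.19,.45],[.45,-.19,.6],[.45,-.19,.3]):
    q2=ik(np.array(t),tool(q)[1],q,.33);say(q2); push(q2,4,sgn=-1)
E
```

```text
[ 0.77  -0.116  0.54 ] [-172.7   -2.   -90.6] z [ 0.126 -0.036 -0.991] q [ 0.11  0.46  0.45  0.05 -1.44 -0.12]
out
[ 0.06 -0.38 -0.12] [ 0.926 -0.14   0.593] [-167.3   -2.8  -90.7] z [ 0.219 -0.05  -0.975] q [ 0.07  0.84  1.25  0.07 -1.76 -0.05]
[ 0.06 -0.39 -0.08] [ 0.958 -0.145  0.574] [-161.6   -3.6  -90.9] z [ 0.315 -0.065 -0.947] q [ 0.06  0.87  1.25  0.09 -1.63 -0.05]
[ 0.06 -0.39 -0.02] [ 0.991 -0.151  0.555] [-155.7   -4.4  -91.2] z [ 0.409 -0.079 -0.909] q [ 0.06  0.9   1.25  0.1  -1.5  -0.05]
[ 0.06 -0.39  0.03] [ 1.023 -0.156  0.535] [-149.8   -5.2  -91.6] z [ 0.5   -0.093 -0.861] q [ 0.06  0.93  1.25  0.12 -1.37 -0.05]
[ 0.06 -0.39  0.08] [ 1.054 -0.161  0.514] [-144.    -5.9  -92.1] z [ 0.584 -0.105 -0.805] q [ 0.05  0.96  1.25  0.14 -1.24 -0.06]
[ 0.06 -0.37  0.13] [ 1.083 -0.166  0.494] [-138.3   -6.6  -92.6] z [ 0.66  -0.116 -0.742] q [ 0.05  1.    1.25  0.17 -1.11 -0.07]
[ 0.05 -0.36  0.18] [ 1.108 -0.171  0.474] [-132.9   -7.1  -93.2] z [ 0.726 -0.125 -0.676] q [ 0.04  1.03  1.25  0.19 -0.98 -0.08]
out low
[ 0.06 -0.39 -0.04] [ 1.021 -0.171  0.407] [-167.    -2.9  -
[... 2034 characters left out ...]
  4.1 -90.5] z [-0.087  0.073 -0.994] q [ 1.   -0.83 -1.02 -0.12 -1.37 -0.98]
[ 0.45 -0.19  0.3 ] [-172.7   -2.   -90.6] z [ 0.126 -0.036 -0.991] q [ 0.02  0.12 -0.58  0.06 -0.75 -0.06]
[-0.15  0.37  0.04] [ 0.229 -0.097  0.285] [-176.1   -0.6  -90.4] z [ 0.069 -0.011 -0.998] q [ 0.53 -0.4  -1.02  0.06 -0.9  -0.56]
[-0.14  0.35  0.13] [ 0.17  -0.078  0.32 ] [179.4   1.4 -90.4] z [-0.01   0.025 -1.   ] q [ 1.1  -0.84 -1.02 -0.02 -1.37 -1.1 ]
[-0.13  0.29  0.25] [ 0.155 -0.079  0.321] [175.6   3.4 -90.5] z [-0.076  0.059 -0.995] q [ 1.04 -0.83 -1.02 -0.1  -1.37 -1.03]
[-0.12  0.26  0.28] [ 0.141 -0.079  0.323] [172.2   5.2 -90.7] z [-0.134  0.092 -0.987] q [ 1.   -0.83 -1.02 -0.17 -1.38 -0.97]
```

```bash
cat >> h.py <<'E'
def plang(G,n):
    """shift/turn bringing grasp point to G with tool y along horizontal n"""
    s=arm.get_state(); M=R.from_euler("xyz",s["ee_rot"]).as_matrix(); n=np.array(n,float);n/=np.linalg.norm(n)
    g=s["eef_pos"]+.159*M[:,2]; a=M.T@n; d=M.T@(np.array(G)-g)
    print("t",round(s["t"],2),"pos",s["eef_pos"].round(4),"grasp",g.round(4),"z",M[:,2].round(3),"w",round(s["width"],4),"F",s["force"].round(1),"-> shift",d.round(4),"turn",round(np.degrees(np.arctan2(-a[0],a[1])),1),"resid deg",round(np.degrees(np.arcsin(a[2])),1),"q",s["q"].round(2))
E
python3 - <<'E'
from h import *
plang([.519,-.2415,.16],[.082,.997,0])
E
```

```text
t 17.57 pos [ 0.7728 -0.1173  0.5482] grasp [ 0.7939 -0.1231  0.3908] z [ 0.133 -0.036 -0.99 ] w 0.088 F [1.  0.5 0.6] -> shift [0.1125 0.3027 0.1964] turn 94.4 resid deg -1.5 q [ 0.11  0.46  0.45  0.05 -1.44 -0.12]
```

Request:
play_rows:
  targets:
    - [[0.012,0.034,0.02,10],[0.024,0.068,0.04,20],[0.036,0.102,0.06,30],[0.048,0.136,0.08,40],[0.06,0.17,0.09,50]]
  grip: 150

```text
t: 18.2
eef_pos: [0.6152, -0.1803, 0.4397]
ee_rot: [-3.029, 0.079, -2.451]
force: [0.1, 0.2, 0.7]
width: 0.0431
```

```bash
python3 - <<'E'
from h import *
plang([.519,-.2415,.16],[.082,.997,0])
E
```

```text
t 18.2 pos [ 0.6152 -0.1803  0.4397] grasp [ 0.6362 -0.1861  0.2822] z [ 0.132 -0.036 -0.991] w 0.0431 F [0.1 0.2 0.7] -> shift [0.135  0.0442 0.1075] turn 44.1 resid deg -1.4 q [ 0.03  0.24 -0.1   0.05 -1.1  -0.93]
```

Request:
play_rows:
  targets:
    - [[0.03,0.01,0.02,10],[0.065,0.02,0.05,20],[0.1,0.033,0.08,30],[0.13,0.042,0.1,40],[0.135,0.044,0.107,44.1]]

```text
t: 18.82
eef_pos: [0.4977, -0.237, 0.3179]
ee_rot: [-3.117, 0.134, 3.06]
force: [0.4, -0.6, -0.2]
width: 0.0363
```

```bash
python3 - <<'E'
from h import *
plang([.519,-.2415,.16],[.082,.997,0])
plang([.519,-.2415,.055],[.082,.997,0])
im,d=cams.grab_frame("wrist"); cv2.imwrite("pics/w2.png",im[:,:,::-1])
_,P=cloud("wrist",d)
for b in ("pl1",.4,.65,-.275,-.2,.055,.085),("pl2",.4,.65,-.345,-.275,.055,.085):
    q=box(P,*b[1:]); 
    if len(q)>5: print(b[0],rect(q),np.median(q,0))
E
```

```text
t 18.82 pos [ 0.4977 -0.237   0.3179] grasp [ 0.5185 -0.2427  0.1604] z [ 0.131 -0.036 -0.991] w 0.0363 F [ 0.4 -0.6 -0.2] -> shift [-0.0003  0.0012  0.0004] turn 0.0 resid deg -1.4 q [-0.08  0.19 -0.46  0.04 -0.79 -1.6 ]
t 18.82 pos [ 0.4977 -0.237   0.3179] grasp [ 0.5185 -0.2427  0.1604] z [ 0.131 -0.036 -0.991] w 0.0363 F [ 0.4 -0.6 -0.2] -> shift [0.0137 0.0038 0.1044] turn 0.0 resid deg -1.4 q [-0.08  0.19 -0.46  0.04 -0.79 -1.6 ]
pl1 (array([ 515.3, -241.9]), array([  8.4, 111. ]), 85.0, 2002) [ 0.50736318 -0.24115157  0.07048812]
pl2 (array([ 510.1, -311.5]), array([  9.5, 110.3]), 85.1, 2672) [ 0.50040717 -0.3091867   0.07014402]
```

View pics/w2.png

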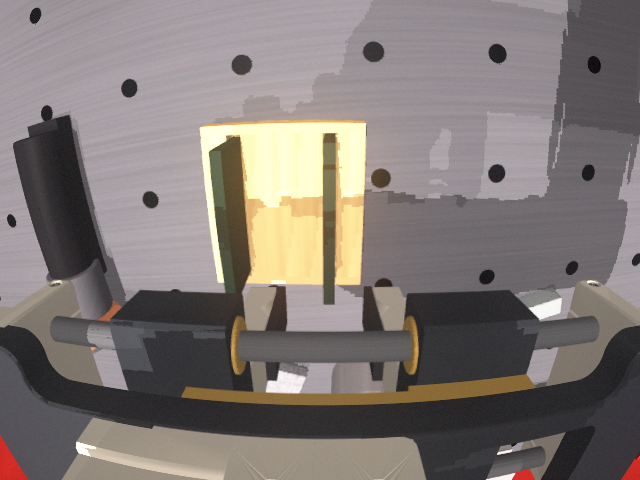

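Request:
play_rows:
  targets:
    - [[0.004,0.002,0.03,0],[0.009,0.003,0.065,0],[0.012,0.004,0.09,0],[0.014,0.004,0.104,0],[0.014,0.004,0.104,0]]

```text
t: 19.5
eef_pos: [0.5004, -0.235, 0.2143]
ee_rot: [-3.115, 0.136, 3.066]
force: [1.4, 0.5, 0.8]
width: 0.036
```

Request:
play_rows:
  targets:
    - [[0,0,0,0],[0,0,0,0],[0,0,0,0],[0,0,0,0],[0,0,0,0]]
  grip: 255
  newtons: 40

```text
t: 20.12
eef_pos: [0.5006, -0.235, 0.2158]
ee_rot: [-3.115, 0.139, 3.066]
force: [-2.1, 1.4, 6.7]
width: 0.0076
```

```bash
python3 - <<'E'
from h import *
plang([.519,-.2415,.055],[.082,.997,0])
s=arm.get_state(); M=R.from_euler("xyz",s["ee_rot"]).as_matrix()
print("up 0.12 in tool", (M.T@[0,0,.12]).round(4))
E
```

```text
t 20.12 pos [ 0.5006 -0.235   0.2158] grasp [ 0.5222 -0.2408  0.0584] z [ 0.136 -0.037 -0.99 ] w 0.0076 F [-2.1  1.4  6.7] -> shift [ 0.0036 -0.0009  0.003 ] turn 0.4 resid deg -1.4 q [-0.07  0.32 -0.57  0.05 -0.54 -1.62]
up 0.12 in tool [-0.0166 -0.0031 -0.1188]
```

Request:
play_rows:
  targets:
    - [[-0.002,0,-0.012,0],[-0.005,-0.001,-0.035,0],[-0.01,-0.002,-0.07,0],[-0.015,-0.003,-0.11,0],[-0.021,-0.004,-0.15,0]]

```text
t: 20.75
eef_pos: [0.5001, -0.235, 0.3684]
ee_rot: [-3.116, 0.138, 3.066]
force: [1.2, -0.3, -0.3]
width: 0.0078
```

Request:
play_rows:
  targets:
    - [[-0.007,-0.001,-0.05,0],[-0.014,-0.003,-0.1,0],[-0.014,-0.003,-0.1,0],[-0.014,-0.003,-0.1,0]]

```text
t: 21.25
eef_pos: [0.5, -0.2353, 0.4675]
ee_rot: [-3.116, 0.137, 3.065]
force: [-0.8, -0.2, -2.7]
width: 0.008
```

```bash
python3 - <<'E'
from h import *
plang([.7,-.14,.35],[-1,.15,0])
im,d=cams.grab_frame("scene"); cv2.imwrite("pics/s3.png",im[:,:,::-1])
_,P=cloud("scene",d); s=arm.get_state()
E
```

```text
t 21.25 pos [ 0.5    -0.2353  0.4675] grasp [ 0.5215 -0.2409  0.31  ] z [ 0.135 -0.036 -0.99 ] w 0.008 F [-0.8 -0.2 -2.7] -> shift [-0.1742  0.1138 -0.0191] turn -86.0 resid deg -8.0 q [-0.08  0.07 -0.23  0.03 -1.13 -1.58]
```

View pics/s3.png

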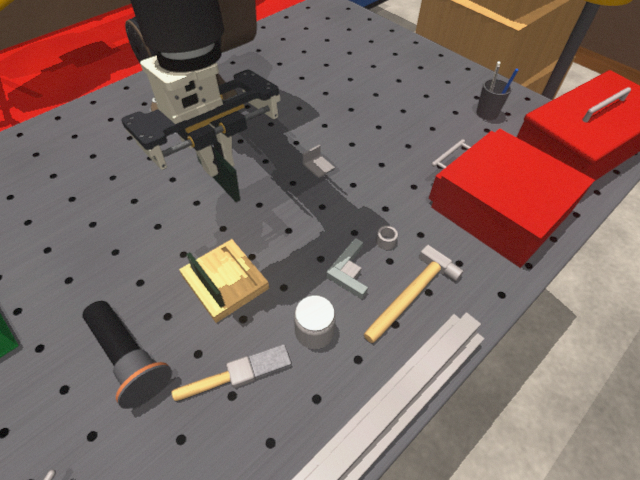

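Request:
play_rows:
  targets:
    - [[-0.02,0.013,-0.002,-9],[-0.04,0.026,-0.004,-18],[-0.06,0.039,-0.006,-27],[-0.08,0.052,-0.008,-36],[-0.1,0.065,-0.01,-45]]

```text
t: 21.92
eef_pos: [0.6037, -0.1773, 0.4878]
ee_rot: [-3.028, 0.076, -2.424]
force: [0.0, -0.4, -1.1]
width: 0.0077
```

```bash
python3 - <<'E'
from h import *
plang([.7,-.14,.33],[-1,.15,0])
E
```

```text
t 21.93 pos [ 0.6037 -0.1773  0.4878] grasp [ 0.6247 -0.1831  0.3303] z [ 0.132 -0.036 -0.991] w 0.0077 F [ 0.  -0.4 -1.1] -> shift [-0.0848 -0.0162  0.0086] turn -40.7 resid deg -7.8 q [ 0.04  0.2  -0.04  0.04 -1.2  -0.91]
```

Request:
play_rows:
  targets:
    - [[-0.02,-0.004,0.002,-9],[-0.04,-0.008,0.004,-18],[-0.06,-0.012,0.006,-27],[-0.08,-0.016,0.008,-36],[-0.085,-0.016,0.009,-40.7]]

```text
t: 22.55
eef_pos: [0.6798, -0.1342, 0.4864]
ee_rot: [-3.006, -0.017, -1.72]
force: [0.1, 0.4, -1.3]
width: 0.008
```

```bash
python3 - <<'E'
from h import *
plang([.85,-.14,.33],[-1,.15,0])
import sim
q=arm.get_state()["q"]; sim.say(q)
s=arm.get_state();M=R.from_euler("xyz",s["ee_rot"]); d=s["eef_pos"]-[0,0,.104]; print((M.inv().apply(d/np.linalg.norm(d))*.4).round(3))
sim.push(q,8)
E
```

```text
t 22.55 pos [ 0.6798 -0.1342  0.4864] grasp [ 0.7006 -0.1399  0.3289] z [ 0.131 -0.036 -0.991] w 0.008 F [ 0.1  0.4 -1.3] -> shift [-0.0222 -0.1466  0.0185] turn -0.0 resid deg -7.7 q [ 0.1   0.31  0.1   0.05 -1.23 -0.26]
[ 0.676 -0.133  0.48 ] [-172.2   -0.9  -98.6] z [ 0.132 -0.036 -0.991] q [ 0.1   0.31  0.1   0.05 -1.23 -0.26]
[ 0.019 -0.373 -0.144]
[ 0.02 -0.38 -0.11] [ 0.921 -0.181  0.582] [-168.4   -1.1  -98.7] z [ 0.196 -0.049 -0.979] q [ 0.02  0.86  1.25  0.05 -1.77 -0.15]
[ 0.02 -0.39 -0.08] [ 0.953 -0.188  0.563] [-162.6   -1.4  -98.7] z [ 0.292 -0.068 -0.954] q [ 0.02  0.88  1.25  0.07 -1.64 -0.15]
[ 0.02 -0.4  -0.03] [ 0.985 -0.195  0.543] [-156.7   -1.6  -98.8] z [ 0.386 -0.087 -0.918] q [ 0.01  0.91  1.25  0.09 -1.51 -0.15]
[ 0.02 -0.4   0.02] [ 1.017 -0.201  0.523] [-150.8   -1.9  -98.9] z [ 0.477 -0.105 -0.872] q [ 0.01  0.94  1.25  0.11 -1.38 -0.15]
[ 0.02 -0.39  0.08] [ 1.047 -0.208  0.502] [-144.9   -2.1  -99.1] z [ 0.562 -0.121 -0.818] q [ 0.01  0.97  1.25  0.13 -1.25 -0.15]
[ 0.02 -0.38  0.13] [ 1.076 -0.214  0.481] [-139.2   -2.4  -99.3] z [ 0.639 -0.136 -0.757] q [ 0.    1.01  1.25  0.15 -1.12 -0.16]
[ 0.02 -0.36  0.17] [ 1.101 -0.219  0.46 ] [-133.8   -2.6  -99.4] z [ 0.707 -0.149 -0.692] q [-0.    1.04  1.25  0.18 -0.99 -0.18]
[ 0.02 -0.34  0.21] [ 1.124 -0.224  0.44 ] [-128.7   -2.7  -99.6] z [ 0.764 -0.16  -0.625] q [-0.    1.07  1.25  0.21 -0.87 -0.2 ]
```

Request:
play_rows:
  targets:
    - [[0.02,-0.38,-0.11,0],[0.02,-0.38,-0.11,0],[0.02,-0.38,-0.11,0],[0.02,-0.38,-0.11,0],[0.02,-0.38,-0.11,0]]

```text
t: 23.18
eef_pos: [0.9113, -0.1816, 0.5875]
ee_rot: [-2.978, -0.022, -1.726]
force: [62.2, 31.8, 119.9]
width: 0.0078
```

Request:
play_rows:
  targets:
    - [[0.02,-0.39,-0.08,0],[0.02,-0.39,-0.08,0],[0.02,-0.39,-0.08,0],[0.02,-0.39,-0.08,0],[0.02,-0.39,-0.08,0]]

```text
t: 23.8
eef_pos: [0.936, -0.1835, 0.5695]
ee_rot: [-2.921, -0.027, -1.727]
force: [0.8, 0.2, -1.8]
width: 0.0078
```

Request:
play_rows:
  targets:
    - [[0.02,-0.4,-0.03,0],[0.02,-0.4,-0.03,0],[0.02,-0.4,-0.03,0],[0.02,-0.4,-0.03,0],[0.02,-0.4,-0.03,0]]

```text
t: 24.42
eef_pos: [0.9687, -0.1875, 0.5344]
ee_rot: [-2.87, -0.035, -1.729]
force: [0.6, -0.4, -1.7]
width: 0.008
```

Request:
play_rows:
  targets:
    - [[0.02,-0.4,0,0],[0.02,-0.4,0,0],[0.02,-0.4,0,0],[0.02,-0.4,0,0],[0.02,-0.4,0,0]]

```text
t: 25.05
eef_pos: [0.999, -0.1916, 0.5011]
ee_rot: [-2.816, -0.042, -1.731]
force: [0.0, 0.5, -1.6]
width: 0.008
```

Request:
play_rows:
  targets:
    - [[0.02,-0.4,0.03,0],[0.02,-0.4,0.03,0],[0.02,-0.4,0.03,0],[0.02,-0.4,0.03,0],[0.02,-0.4,0.03,0]]

```text
t: 25.68
eef_pos: [1.0277, -0.1958, 0.468]
ee_rot: [-2.762, -0.049, -1.734]
force: [0.6, -0.3, -1.3]
width: 0.0081
```

```bash
python3 - <<'E'
from h import *
plang([.85,-.14,.33],[-1,.15,0])
s=arm.get_state();M=R.from_euler("xyz",s["ee_rot"]); d=s["eef_pos"]-[0,0,.104]; print((M.inv().apply(d/np.linalg.norm(d))*.4).round(3),s["ee_rot"])
E
```

```text
t 25.68 pos [ 1.0277 -0.1958  0.468 ] grasp [ 1.0847 -0.2125  0.3206] z [ 0.359 -0.105 -0.928] w 0.0081 F [ 0.6 -0.3 -1.3] -> shift [-0.033   0.2219 -0.1005] turn -0.9 resid deg -21.7 q [ 0.02  1.01  1.25  0.11 -1.45 -0.16]
[ 0.016 -0.399  0.019] [-2.76163157 -0.04922208 -1.73361952]
```

Request:
play_rows:
  targets:
    - [[0.02,-0.4,0.02,0],[0.02,-0.4,0.02,0],[0.02,-0.4,0.02,0],[0.02,-0.4,0.02,0],[0.02,-0.4,0.02,0]]

```text
t: 26.3
eef_pos: [1.0467, -0.1977, 0.454]
ee_rot: [-2.707, -0.056, -1.737]
force: [0.3, -0.8, -1.4]
width: 0.0075
```

Request:
play_rows:
  targets:
    - [[0.02,-0.4,0.04,0],[0.02,-0.4,0.04,0],[0.02,-0.4,0.04,0],[0.02,-0.4,0.04,0],[0.02,-0.4,0.04,0]]

```text
t: 26.92
eef_pos: [1.0643, -0.1996, 0.4422]
ee_rot: [-2.653, -0.063, -1.74]
force: [-0.9, 0.3, -1.6]
width: 0.008
```

Request:
play_rows:
  targets:
    - [[0.02,-0.4,0.06,0],[0.02,-0.4,0.06,0],[0.02,-0.4,0.06,0],[0.02,-0.4,0.06,0],[0.02,-0.4,0.06,0]]

```text
t: 27.55
eef_pos: [1.0805, -0.2015, 0.4327]
ee_rot: [-2.598, -0.069, -1.744]
force: [-0.7, 0.9, -1.6]
width: 0.0075
```

```bash
python3 - <<'E'
from h import *
plang([.85,-.14,.33],[-1,.15,0])
s=arm.get_state();M=R.from_euler("xyz",s["ee_rot"]); d=s["eef_pos"]-[0,0,.104]; print((M.inv().apply(d/np.linalg.norm(d))*.4).round(3),s["ee_rot"])
E
```

```text
t 27.55 pos [ 1.0805 -0.2015  0.4327] grasp [ 1.1599 -0.2249  0.2969] z [ 0.499 -0.147 -0.854] w 0.0075 F [-0.7  0.9 -1.6] -> shift [-0.028   0.2556 -0.1954] turn -1.6 resid deg -31.0 q [ 0.02  1.07  1.25  0.17 -1.23 -0.18]
[ 0.012 -0.387  0.101] [-2.59823773 -0.06941244 -1.74365167]
```

Request:
play_rows:
  targets:
    - [[0.01,-0.39,0.09,0],[0.01,-0.39,0.09,0],[0.01,-0.39,0.09,0],[0.01,-0.39,0.09,0],[0.01,-0.39,0.09,0]]

```text
t: 28.18
eef_pos: [1.0986, -0.1993, 0.4193]
ee_rot: [-2.544, -0.076, -1.748]
force: [-0.4, 0.0, -1.8]
width: 0.0074
```

Request:
play_rows:
  targets:
    - [[0.01,-0.38,0.11,0],[0.01,-0.38,0.11,0],[0.01,-0.38,0.11,0],[0.01,-0.38,0.11,0],[0.01,-0.38,0.11,0]]

```text
t: 28.8
eef_pos: [1.1152, -0.1983, 0.4073]
ee_rot: [-2.491, -0.081, -1.752]
force: [0.5, 0.5, -1.7]
width: 0.0076
```

Request:
play_rows:
  targets:
    - [[0.01,-0.37,0.13,0],[0.01,-0.37,0.13,0],[0.01,-0.37,0.13,0],[0.01,-0.37,0.13,0],[0.01,-0.37,0.13,0]]

```text
t: 29.42
eef_pos: [1.1306, -0.1982, 0.3964]
ee_rot: [-2.439, -0.087, -1.756]
force: [0.2, -0.4, -0.7]
width: 0.0072
```

Request:
play_rows:
  targets:
    - [[0.01,-0.36,0.15,0],[0.01,-0.36,0.15,0],[0.01,-0.36,0.15,0],[0.01,-0.36,0.15,0],[0.01,-0.36,0.15,0]]

```text
t: 30.05
eef_pos: [1.1449, -0.1988, 0.3861]
ee_rot: [-2.387, -0.092, -1.761]
force: [0.8, -1.1, -1.9]
width: 0.0074
```

```bash
python3 - <<'E'
from h import *
plang([.78,-.14,.38],[-1,.15,0])
s=arm.get_state();M=R.from_euler("xyz",s["ee_rot"]); print(M.as_matrix().round(3))
E
```

```text
t 30.05 pos [ 1.1449 -0.1988  0.3861] grasp [ 1.2499 -0.2299  0.2708] z [ 0.66  -0.195 -0.725] w 0.0074 F [ 0.8 -1.1 -1.9] -> shift [ 0.0106  0.274  -0.4069] turn -3.2 resid deg -43.0 q [ 0.03  1.16  1.25  0.26 -0.94 -0.25]
[[-0.188 -0.727  0.66 ]
 [-0.978  0.076 -0.195]
 [ 0.092 -0.682 -0.725]]
```

Request:
play_rows:
  targets:
    - [[0,0.012,-0.018,0],[0,0.03,-0.045,0],[0.002,0.055,-0.08,0],[0.003,0.08,-0.12,0],[0.004,0.105,-0.155,0]]

```text
t: 30.68
eef_pos: [0.9637, -0.1641, 0.4293]
ee_rot: [-2.385, -0.092, -1.761]
force: [0.2, -0.8, 0.5]
width: 0.0079
```

Request:
play_rows:
  targets:
    - [[0.001,0.025,-0.035,0],[0.002,0.05,-0.07,0],[0.003,0.075,-0.11,0],[0.004,0.095,-0.14,0],[0.004,0.1,-0.15,0]]

```text
t: 31.3
eef_pos: [0.791, -0.1316, 0.4707]
ee_rot: [-2.384, -0.092, -1.761]
force: [0.0, -0.9, -0.8]
width: 0.0075
```

```bash
python3 - <<'E'
from h import *
plang([.78,-.14,.38],[-1,.15,0])
s=arm.get_state();M=R.from_euler("xyz",s["ee_rot"]).as_matrix()
M0=R.from_euler("xyz",[-3.115,.139,3.066]).as_matrix()
Pl0=R.from_euler("z",175.0,degrees=True).as_matrix(); Rel=M0.T@Pl0
# jaw aligns plate y with -tool y exactly
W=M@Rel; print("plate axes cols",W.round(3)); print("angles x,y to vertical",np.arccos(W[2,0]),np.arccos(W[2,1]))
G=np.array([.5222,-.2408,.0584]); og=Pl0.T@(G-[.515,-.2415,.010]); print("grasp in plate",og.round(4))
g=s["eef_pos"]+.159*M[:,2]; o=g-W@og; print("plate origin",o.round(3))
for vz in (0,1.2,1.7): print("viewer in plate",(W.T@(np.array([1.9,0,vz])-o)).round(3))
im,d=cams.grab_frame("scene"); cv2.imwrite("pics/s4.png",im[:,:,::-1])
E
```

```text
t 31.3 pos [ 0.791  -0.1316  0.4707] grasp [ 0.8963 -0.1626  0.3557] z [ 0.662 -0.195 -0.723] w 0.0075 F [ 0.  -0.9 -0.8] -> shift [ 0.002   0.0694 -0.099 ] turn -3.2 resid deg -43.1 q [ 0.06  0.33 -0.29  0.83 -0.32 -0.92]
plate axes cols [[-0.284  0.739 -0.61 ]
 [-0.941 -0.092  0.327]
 [ 0.186  0.667  0.721]]
angles x,y to vertical 1.3838812607662825 0.8405989139952127
grasp in plate [-0.0071 -0.0013  0.0484]
plate origin [ 0.925 -0.185  0.323]
viewer in plate [-0.511  0.489 -0.768]
viewer in plate [-0.288  1.289  0.098]
viewer in plate [-0.195  1.623  0.459]
```

View pics/s4.png

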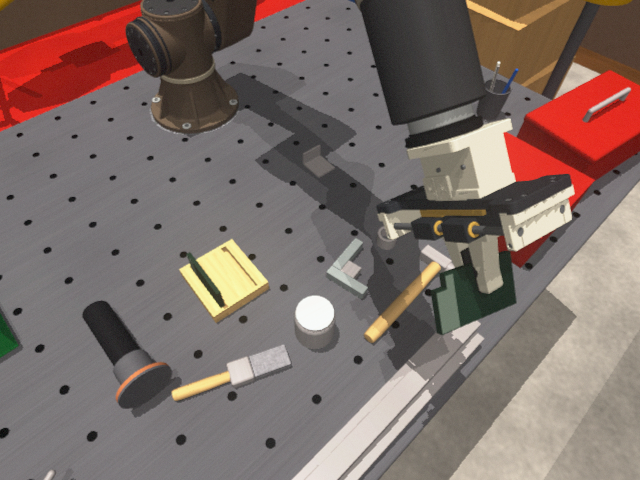

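Request:
play_rows:
  targets:
    - [[0,0,0,0],[0,0,0,0],[0,0,0,0],[0,0,0,0]]

```text
t: 31.85
eef_pos: [0.7936, -0.1316, 0.4673]
ee_rot: [-2.388, -0.092, -1.761]
force: [0.1, -0.4, -1.0]
width: 0.0078
```

```bash
python3 - <<'E'
from h import *
im,P=cloud("scene"); m=np.zeros((480,640),bool); m[250:330,430:520]=1
Q=P[m]; dark=(im.max(-1)<110)[m]; Q=Q[dark&(np.abs(Q-[.92,-.175,.345]).max(1)<.09)]
print(len(Q))
for _ in range(5):
    c=Q.mean(0); n=np.linalg.svd(Q-c)[2][2]; n*=np.sign(n[2]); Q=Q[np.abs((Q-c)@n)<.006]
print("centroid",c.round(3),"normal",n.round(3),"deg from vertical",np.degrees(np.arccos(n[2])),"n",len(Q))
# edge directions in plane
e1=np.cross([0,0,1],n);e1/=np.linalg.norm(e1);e2=np.cross(n,e1)
uv=np.c_[(Q-c)@e1,(Q-c)@e2]; print("rect in plane (e1 level, e2 up)",rect(uv),"e1",e1.round(2))
s=arm.get_state(); print(s["t"],s["width"],np.abs(s["qd"]).max(),s["force"])
q=box(P,.58,.64,.22,.36,.05,.075); print("handle",q.min(0))
E
```

```text
3082
centroid [ 0.911 -0.177  0.342] normal [ 0.716 -0.087  0.693] deg from vertical 46.138330653398455 n 2891
rect in plane (e1 level, e2 up) (array([1.4, 7.6]), array([ 73.9, 112.9]), 73.9, 2891) e1 [ 0.12  0.99 -0.  ]
31.9 0.007815880427985889 0.004423187853388664 [-0.06773061  0.9603814  -0.97482707]Traceback (most recent call last):
  File "<stdin>", line 12, in <module>
    return umr_minimum(a, axis, None, out, keepdims, initial, where)
ValueError: zero-size array to reduction operation minimum which has no identity
```

```bash
python3 - <<'E'
from h import *
import sim
s=arm.get_state(); M=R.from_euler("xyz",s["ee_rot"]); q=s["q"]; sim.say(q)
for dw in ([.0,.2,.15],[.1,.25,.15],[.05,.3,.2]):
  d=M.inv().apply(dw); print(dw,d.round(3),(M*R.from_euler("z",10,degrees=True)).as_matrix().round(2)[:,1])
  rows=[[*(d*f),10*f] for f in np.arange(1,13)/12]
  qq=q
  p,ro=sim.tool(q)
  for k,rw in enumerate(rows):
    q2=sim.ik(p+np.array(dw)*(k+1)/12,ro*R.from_euler("z",rw[3],degrees=True),qq,.33)
    if k%3==2: print(q2.round(2),"maxstep",np.abs(q2-qq).max().round(2))
    qq=q2
  sim.say(qq)
E
```

```text
[ 0.703 -0.194  0.348] [-136.7   -5.2 -100.9] z [ 0.66  -0.195 -0.725] q [ 0.06  0.33 -0.29  0.83 -0.32 -0.92]
[0.0, 0.2, 0.15] [-0.182 -0.087 -0.148] [-0.68  0.24 -0.69]
[ 0.14  0.28 -0.27  0.78 -0.42 -0.96] maxstep 0.03
[ 0.23  0.24 -0.24  0.74 -0.53 -1.02] maxstep 0.04
[ 0.32  0.21 -0.19  0.72 -0.64 -1.07] maxstep 0.04
[ 0.4   0.19 -0.13  0.7  -0.75 -1.13] maxstep 0.04
[0.703 0.006 0.498] [-136.5    1.6 -108.2] z [ 0.66  -0.195 -0.725] q [ 0.4   0.19 -0.13  0.7  -0.75 -1.13]
[0.1, 0.25, 0.15] [-0.249 -0.156 -0.092] [-0.68  0.24 -0.69]
[ 0.16  0.31 -0.22  0.77 -0.44 -0.96] maxstep 0.04
[ 0.25  0.31 -0.13  0.72 -0.56 -1.01] maxstep 0.04
[ 0.34  0.33 -0.02  0.69 -0.69 -1.05] maxstep 0.04
[ 0.41  0.36  0.11  0.66 -0.81 -1.08] maxstep 0.05
[0.803 0.056 0.498] [-136.5    1.6 -108.2] z [ 0.66  -0.195 -0.725] q [ 0.41  0.36  0.11  0.66 -0.81 -1.08]
[0.05, 0.3, 0.2] [-0.284 -0.15  -0.171] [-0.68  0.24 -0.69]
[ 0.18  0.28 -0.24  0.76 -0.47 -0.97] maxstep 0.05
[ 0.31  0.26 -0.15  0.72 -0.62 -1.03] maxstep 0.05
[ 0.42  0.25 -0.04  0.69 -0.78 -1.08] maxstep 0.05
[ 0.52  0.28  0.09  0.67 -0.93 -1.13] maxstep 0.05
[0.753 0.106 0.548] [-136.5    1.6 -108.2] z [ 0.66  -0.195 -0.725] q [ 0.52  0.28  0.09  0.67 -0.93 -1.13]
```

Request:
play_rows:
  targets:
    - [[-0.012,-0.004,-0.008,0],[-0.035,-0.013,-0.024,0],[-0.06,-0.022,-0.041,0],[-0.09,-0.033,-0.062,0],[-0.12,-0.043,-0.083,0]]

```text
t: 32.52
eef_pos: [0.7919, 0.0005, 0.5481]
ee_rot: [-2.386, -0.092, -1.761]
force: [0.3, 0.5, -1.6]
width: 0.0079
```

Request:
play_rows:
  targets:
    - [[-0.03,-0.011,-0.02,2],[-0.06,-0.021,-0.04,5],[-0.085,-0.031,-0.058,7],[-0.105,-0.038,-0.072,9],[-0.11,-0.04,-0.075,10]]

```text
t: 33.15
eef_pos: [0.792, 0.1202, 0.62]
ee_rot: [-2.381, 0.03, -1.886]
force: [-0.0, -0.2, -1.2]
width: 0.0078
```

Request:
play_rows:
  targets:
    - [[0,0,0,0],[0,0,0,0],[0,0,0,0],[0,0,0,0]]

```text
t: 33.65
eef_pos: [0.7924, 0.1172, 0.6179]
ee_rot: [-2.383, 0.027, -1.888]
force: [0.6, 0.8, -0.8]
width: 0.008
```

```bash
python3 - <<'E'
from h import *
s=arm.get_state();M=R.from_euler("xyz",s["ee_rot"]).as_matrix()
M0=R.from_euler("xyz",[-3.115,.139,3.066]).as_matrix()
Pl0=R.from_euler("z",175.0,degrees=True).as_matrix(); W=M@M0.T@Pl0
g=s["eef_pos"]+.159*M[:,2]; o=g-W@[-.0071,0,.0484]
print(s["t"],s["width"],s["force"].round(1),"grasp",g.round(3),"origin",o.round(3),"x,y ang",np.arccos(W[2,:2]),s["q"].round(2))
print(W.round(3))
for vz in (0,1.2,1.7): print("viewer in plate",(W.T@(np.array([1.9,0,vz])-o)).round(3))
im,d=cams.grab_frame("scene"); cv2.imwrite("pics/s5.png",im[:,:,::-1])
im2,P=cloud("top"); q=box(P,.59,.64,.22,.36,.05,.075); print("handle",len(q),q.min(0) if len(q) else "")
# predicted corners in scene image
p=cams.camera_params("scene"); A=R.from_euler("xyz",p["attitude"]).as_matrix(); K=p["intrinsics"]
for c in ([-.055,.004,0],[.055,.004,0],[.055,.004,.046],[.041,.004,.06],[-.055,.004,.06]):
    v=K@(A.T@(o+W@c-p["position"])); uv=(v[:2]/v[2]).astype(int); print(uv,end=" "); cv2.circle(im,tuple(int(a) for a in uv),2,(255,0,0),-1)
cv2.imwrite("pics/s5.png",cv2.resize(im[130:370,340:640,::-1],None,fx=2.5,fy=2.5))
E
```

```text
33.65 0.007961619415923674 [ 0.6  0.8 -0.8] grasp [0.897 0.086 0.503] origin [0.923 0.064 0.467] x,y ang [1.50275402 0.83789225] [ 0.45  0.31  0.03  0.69 -0.81 -1.14]
[[-0.406  0.696 -0.592]
 [-0.911 -0.26   0.319]
 [ 0.068  0.669  0.74 ]]
viewer in plate [-0.37   0.384 -0.945]
viewer in plate [-0.289  1.187 -0.056]
viewer in plate [-0.255  1.521  0.314]
handle 384 [0.60676475 0.23145883 0.06134793]
[699  97] [620 112] [619  64] [629  47] [699  38]
```

View pics/s5.png

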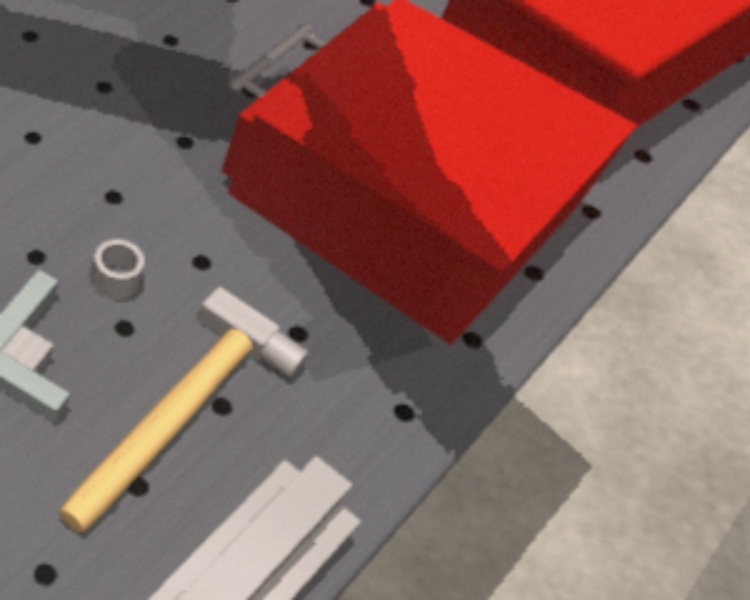

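Request:
play_rows:
  targets:
    - [[0.005,0.012,0.005,0],[0.015,0.037,0.017,0],[0.027,0.067,0.03,0],[0.036,0.09,0.04,0],[0.039,0.097,0.0435,0]]

```text
t: 34.38
eef_pos: [0.742, 0.0953, 0.5174]
ee_rot: [-2.384, 0.026, -1.888]
force: [-0.6, -0.7, -1.5]
width: 0.008
```

Request:
play_rows:
  targets:
    - [[0,0,0,0],[0,0,0,0],[0,0,0,0],[0,0,0,0],[0,0,0,0]]

```text
t: 35.0
eef_pos: [0.7428, 0.0962, 0.5189]
ee_rot: [-2.382, 0.028, -1.888]
force: [-0.3, 1.0, -0.4]
width: 0.0081
```

```bash
python3 - <<'E'
from h import *
s=arm.get_state();M=R.from_euler("xyz",s["ee_rot"]).as_matrix()
M0=R.from_euler("xyz",[-3.115,.139,3.066]).as_matrix()
Pl0=R.from_euler("z",175.0,degrees=True).as_matrix(); W=M@M0.T@Pl0
g=s["eef_pos"]+.159*M[:,2]; o=g-W@[-.0071,0,.0484]
print(s["t"],s["width"],s["force"].round(1),"grasp",g.round(3),"origin",o.round(3),"x,y ang",np.arccos(W[2,:2]),s["q"].round(2))
for vz in (0,1.2,1.7): print("viewer in plate",(W.T@(np.array([1.9,0,vz])-o)).round(3))
im,d=cams.grab_frame("scene"); p=cams.camera_params("scene"); A=R.from_euler("xyz",p["attitude"]).as_matrix(); K=p["intrinsics"]
for c in ([-.055,.004,0],[.055,.004,0],[.055,.004,.046],[.041,.004,.06],[-.055,.004,.06]):
    v=K@(A.T@(o+W@c-p["position"])); uv=(v[:2]/v[2]).astype(int); print(uv,end=" "); cv2.circle(im,tuple(int(a) for a in uv),2,(255,0,0),-1)
cv2.imwrite("pics/s6.png",cv2.resize(im[0:240,340:640,::-1],None,fx=2.5,fy=2.5))
E
```

```text
35.0 0.008084075159362518 [-0.3  1.  -0.4] grasp [0.848 0.065 0.404] origin [0.874 0.043 0.368] x,y ang [1.50320591 0.83750944] [ 0.4   0.24 -0.33  0.93 -0.58 -1.42]
viewer in plate [-0.402  0.479 -0.895]
viewer in plate [-0.321  1.282 -0.007]
viewer in plate [-0.287  1.617  0.363]
[597 152] [526 168] [524 129] [533 115] [595 104]
```

View pics/s6.png

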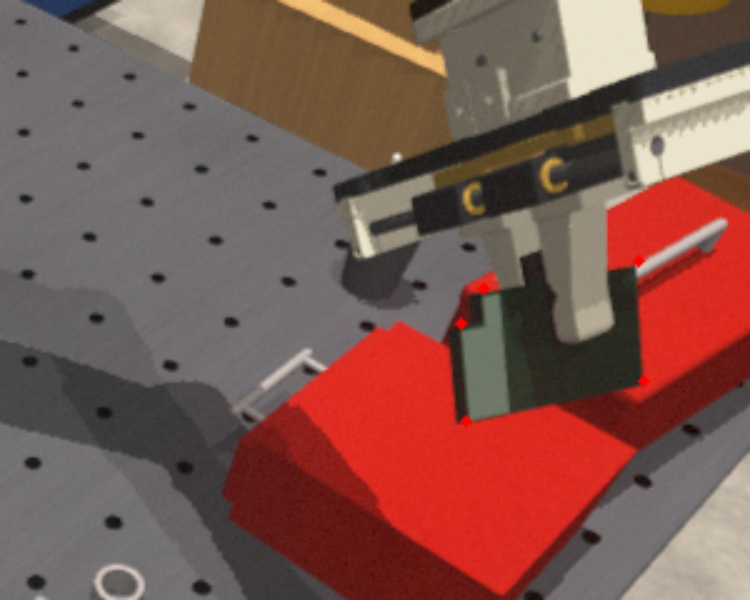

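```bash
python3 -c "
from station import job_done
print(job_done())"
```

```text
the job is handed in; nothing more can be done
None
```

The tin is in the shut drawer and the notched plate is held up, label towards the welder; I handed the job in at about 35 s. One force reading during the tilting went over the 120 N wrist limit, so the run may have been failed for that.

- **Tin and drawer:** I set the tin flat on the drawer floor, let it go, and pushed the drawer to its stop. The depth camera put the tin's top at the right height. The handle had moved about 0.12 m and still measured at its shut position afterwards.
- **Plate and tilt:** I pinched the notched plate about 7 mm past its middle, away from the frosted end. The interface cannot tilt the tool directly. I pushed the arm against its reach limit step by step, which leaned the tool over by about 43°, and then brought it back in.

The last checks, with the arm still:

| Check | Measured | Required |
|---|---|---|
| Label from straight up | about 48° | 20 to 60° |
| Long edges off level | about 4° | 20° at most |
| Lower edge of the plate | 0.37 m up | above 0.15 m (task: 20 cm) |
| Finger opening | 8 mm, plate still held | – |

The plate outline I computed matched the camera picture. It shows the notch at the top left with the frosted face out.

**What disagreed or failed:**
- **Force spike:** when the arm first ran fast into the reach limit with the plate, one force reading was (62, 32, 120) N, about 139 N in total. It was back to normal at the next reading and nothing slipped.
- **Level estimate:** an earlier rough fit to the depth data gave the long edges 16° off level where I had computed 11°. I then turned the plate to level it better.
- **Viewer's height:** this is not given. With the viewer's eyes at table height, the facing distance is 0.48 m against the 0.4 m needed; it is more if they are higher.

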